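Slide a foil reel into the reel stand and thread its spindle

TASK

Without lifting it, slide the top foil reel off the stack and across onto the round plate of the reel stand, against the two stop pins, leaving the two reels below it where they are. Then take the spindle with the round black knob out of the rack and thread it down through the bore in the stand's upper arm, through the reel and into the square drive socket below, turning it until the square foot drops in, so that it sits fully home with its flange flush on the arm, and let go. Leave the other, cross-handled shaft standing in the rack.

Things in the scene. Friction and masses are not known exactly. Their poses are not given: they have to be found in the camera images.
- stand: Reel stand, fixed, new place and yaw each time. Origin on the bore axis at table level, z up; sizes in mm in its frame. Grey base 10 thick, x -60..60, y -105..170. Aluminium upper arm: 44 wide (x), z 119..135, from the post (50 wide, y -102..-76) to its free end at y = 22. The reel stack stands on the base near y = 115; push the reel along -y.
- bore (a point): Centre of the round bore through the upper arm, at the arm's top face, z = 135 mm. Bore 20 mm diameter, 16 mm long, edge chamfered 1.5 mm. 50 mm of open gap between the arm and the plate below.
- bore_low (a point): Mouth of the square socket (13.6 mm across, 30 mm deep), under the bore on its axis, in the top (z = 69 mm) of the hub: a locked round steel plate 98 mm across. The hub does not turn. The socket's angle about the axis differs each time and is not reported: feel for it by turning the spindle in steps under light pressure (every 90 deg is alike; it drops in within about 8 deg).
- stops (a point): Midway between the two steel stop pins, at (0, -39, 83) mm in the stand's frame, level with their tops. Pins 10 mm diameter, at x = -39 and +39, y = -39. A reel pushed along the stand's -y against both is coaxial with the bore to about 1 mm.
- reel_top: Top reel of the stack: gold foil on a card core, 100 mm across, 30 mm high, core hole 30 mm through, axis upright, 0.18 to 0.33 kg. Origin: centre of its underside, which starts 70 mm above the table, 1 mm higher than the hub plate. Its rim starts about 16 mm from the plate's rim; it can be slid straight across the gap.
- reel_mid: Middle reel of the stack, same kind; origin at the centre of its underside (40 mm up). Must stay.
- reel_low: Bottom reel of the stack, same kind; origin at the centre of its underside (10 mm up). Must stay.
- spindle: Steel spindle, 140 mm long, 0.18 to 0.33 kg, standing loosely in a rack hole. Origin: centre of its lower end, z towards the knob. From below in mm: round tapered nose (9 to 12 dia., z 0..6), square foot 12 across flats (6..30), round shank 18 dia. (32..88), flange 34 dia. (88..94), round black knob 26 dia. (94..140). Home in the stand, its lower end is 47 above the table; square not lined up: about 16 higher.
- spindle_head (a point): Point on the spindle's axis 120 mm from its lower end, in the middle of the knob: hold it here.
- arbor: The other shaft in the rack: plain round steel, 18 mm diameter, 120 mm long, with a 60 mm cross bar (12 mm thick) on top instead of a knob. Origin: centre of its lower end. Stays in its hole.
- rack: Wooden rack, fixed, new place and yaw each time: block 150 (x) x 70 (y) x 70 mm high, origin under its centre. Holes of 20.5 mm diameter, 64 mm deep, at x = -40 and +40 mm; the spindle stands in one (leaning up to 3 deg), the arbor in the other, each on the hole's floor 6 mm above the table.
Things that resemble listed ones, but are neither listed nor needed, are in the scene too. What is shaped like the spindle but pink is not meant.

How it is judged:
On the way, in this order (a step that is already met when the one before it is completed fails the run):
1. the top reel lies flat on the hub plate, its centre within 8 mm of the bore axis, spindle not yet in the arm (horizontal distance between reel_top and bore below 0.008 m and z of reel_top in the frame of stand between 0.066 and 0.0725 m and angle between reel_top's own z axis and vertical below 0.06 rad and (horizontal distance between spindle and bore above 0.03 m or height (world z) of spindle above 0.125 m)), for 0.2 s.
2. the spindle's foot is through the upper bore, upright on the axis, below the arm's underside (angle between the z axis of spindle and the z axis of stand, either way round below 0.06 rad and horizontal distance between spindle and bore below 0.006 m and height (world z) of spindle below 0.115 m), for 0.05 s.
3. the spindle is home in the socket (angle between the z axis of spindle and the z axis of stand, either way round below 0.06 rad and horizontal distance between spindle and bore below 0.006 m and height (world z) of spindle below 0.051 m), for 0.2 s.
At the end, for the whole second after the job is handed in: Spindle upright (3.4 deg), foot within 6 mm of the bore axis and 43 to 51 mm above the table (home 47); top reel flat on the hub plate within 8 mm of the axis; both at rest; other reels within 15 mm of their starts; arbor still standing in its hole (within 8.6 deg of upright) (all of step 3 and horizontal distance between reel_top and bore below 0.008 m and z of reel_top in the frame of stand between 0.066 and 0.0725 m and angle between reel_top's own z axis and vertical below 0.06 rad and height (world z) of spindle above 0.043 m and linear speed of each of spindle, reel_top below 0.02 m/s and distance of each of reel_mid, reel_low from where it was at the start of the episode below 0.015 m and horizontal distance between arbor and rack below 0.055 m and angle between arbor's own z axis and vertical below 0.15 rad); the robot touches nothing.
It fails at once if the top reel is lifted (underside over 82 mm above the table) or tipped (over 11 degrees) (height (world z) of reel_top above 0.082 m or angle between reel_top's own z axis and vertical above 0.2 rad).
It fails at once if a lower reel is dragged more than 15 mm (distance of any of reel_mid, reel_low from where it was at the start of the episode above 0.015 m).
It fails at once if the arbor is lifted or knocked out of its hole (angle between arbor's own z axis and vertical above 0.3 rad or height (world z) of arbor above 0.035 m).
It also fails if it takes over 64 s, if anything falls off the work surface, if the arm or the gripper's body presses on something with over 40 N, if the wrist force passes 120 N, or if a joint passes its speed limit or range.

ROBOT

A 6-joint arm with a two-finger parallel gripper is mounted at the origin on the work surface. World frame = base frame: x ahead of the robot, y to its left, z up, the work surface at z = 0. Lengths are in m, angles in rad, forces in N, time in s.
With the tool pointing down it reaches from about 0.3 to 0.75 m from the base axis. Payload 8.5 kg.
Tool frame: the origin (TCP) lies at the very end of the fingers, on their centre line; the grasp point (between the pads) lies 19 mm behind it; x points along the fingers, y is the direction in which the jaws open and shut, and the axes are right-handed (so a half turn about x gives the same grasp; the last joint's range is limited). The gripper opens to 85 mm and grips with 20 to 120 N. Pads are 22 mm wide; open, the fingers measure 114 mm over their backs; the gripper's body (76 mm by 85 mm) begins 54 mm behind the grasp point. The pads swing forward as they close: fully open they stand 13 mm farther back than shut.
Start: joints at [-1.432, 0.381, 1.297, -0, 1.464, -0.215], TCP at [0.191, -0.516, 0.231] pointing down, gripper open.
Joint ranges: [-3.11, 3.11], [-0.89, 2.33], [0.22, 2.48], [-1.42, 4.56], [0.17, 2.85], [-2.88, 2.88]. Speed limits (rad/s): [2.39, 2.39, 3.14, 3.14, 3.14, 3.14].

INTERFACE

Orientations are given as a unit quaternion [x, y, z, w].
In Python, from rig import env gives the robot as it stands.
- The arm moves only by the shell command python3 -m crank 'ROWS' [FORCE]. ROWS is JSON, a list of rows, each a list of 7 numbers: the shift along the tool's x, y, z in m, then the turn, a rotation vector about the tool's x, y, z in rad, then the gripper command: -1 is shut, 1 is fully open, values between are in proportion. A call has 1 to 12 rows; each row shifts and turns the commanded pose from where the row before left it, along the tool's axes as they then stand; what a row does not reach is not made up. A row lasts 1/10 s, in which the tool goes at most 50 mm and 8.59 degrees, less where a joint would pass 70% of its speed; a pose out of reach is approached as far as the arm can. A call with a gripper value outside its range is refused whole. The fingers move at their own pace and stop on an object; FORCE is the grip in N (left out, the last holds). Time passes only in rows, so rows that do not move let the fingers close. It gives the time, the measured TCP pose, the force and the opening at its end, in the units of the state.
- env.sense(): the state, without advancing time (a new reading comes with each control period).
- env.snapshot(name): name is "scene" or "top"; returns (picture, depth): 400x640x3 uint8, blue, green, red; 400x640 float32, m along the optical axis (not along the pixel's ray), 0 where there is no reading.
- env.camera_info(name): a dict with "mtx" (3x3 intrinsics, pixels), "rvec" (rotation vector, rad) and "tvec" (3), from world to camera coordinates, as OpenCV has them. Camera axes: x right, y down, z forward; pixel columns grow to the right and rows downward; lengths in m; the calibration is good to about 2 mm. A picture is of the moment at which its call begins. camera_info takes no time and is no camera call.
- env.job_done(): hands the job in, once; it reports no verdict.
The state is a dict: "clock": time; "joints": joint angles; "qd": joint speeds; "joint_torque": joint torques, N m; "eef_pos": TCP position; "tool_rot": TCP orientation; "wrist_force": force on the tool from outside, world axes, zero at the start; "torque": the same for the moment, N m; "width": opening from 0.0 (shut) to 1.0 (fully open).
Only numpy, scipy, OpenCV 4.12 (cv2) and the standard library are available. Lean on these libraries where they do the work, as an engineer would, in place of code of your own. Each camera call takes 0.05 s, during which the arm holds its last target.

## Working session

There is one attempt and no reset: what is moved stays moved. The work goes in short steps, Python scripts to look and compute and a shell command to move; the robot and the scene stay as the last step left them, time stands still between calls to the robot, and variables do not carry over. Pictures are saved under pics/ and viewed, and the job is handed in when it is done.

```bash
ls; mkdir -p pics
python3 - <<'E'
from rig import env
import cv2,numpy as np
for n in("scene","top"):
    im,d=env.snapshot(n); cv2.imwrite(f"pics/{n}0.png",im); np.save(f"pics/{n}0.npy",d); np.save(f"pics/{n}0c.npy",im)
    print(n,env.camera_info(n))
print(env.sense())
E
```

```text
pics
scene {'mtx': array([[395.37327783,   0.        , 320.49126397],
       [  0.        , 395.37327783, 196.48262197],
       [  0.        ,   0.        ,   1.        ]]), 'rvec': array([ 1.40131608,  2.30295203, -0.79119444]), 'tvec': array([ 0.40269937, -0.29608192,  1.33975388])}
top {'mtx': array([[432.13046049,   0.        , 317.60906438],
       [  0.        , 432.13046049, 198.38395465],
       [  0.        ,   0.        ,   1.        ]]), 'rvec': array([ 2.18631535, -2.16656604,  0.12582609]), 'tvec': array([-0.15837764,  0.55632141,  0.875179  ])}
{'clock': 0.1, 'joints': array([-1.43230063e+00,  3.81153643e-01,  1.29813609e+00, -1.76266002e-05,
        1.46357223e+00, -2.15278636e-01]), 'qd': array([-1.94267607e-03, -1.25065909e-03, -2.08649658e-03, -9.08098915e-04,
       -1.57476112e-04, -9.23042537e-05]), 'joint_torque': array([ 3.88945104e-03, -4.49220443e+01, -2.31655651e+01, -2.83450372e-04,
        3.68649504e-03,  2.30987816e-06]), 'eef_pos': array([ 0.19051261, -0.51569128,  0.23077656]), 'tool_rot': array([ 0.69608401,  0.12487619, -0.69606195,  0.12397883]), 'wrist_force': array([-0.29160074,  0.93713866, -0.14181718]), 'torque': array([ 0.01015885,  0.01028716, -0.00173822]), 'width': 1.0016532537145206}
```

View pics/scene0.png

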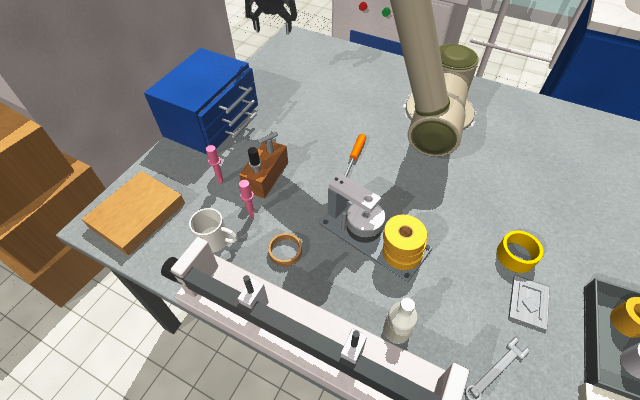

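View pics/top0.png

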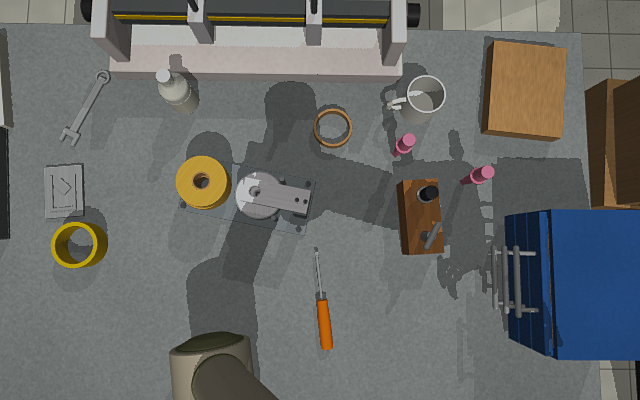

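The top view shows the stack at (203,182), the stand arm with its bore near (257,190), the rack at (420,216) with the black knob at (428,193), and the arbor cross bar at (432,236). The pink decoys are at (405,145) and (482,175).

```bash
cat > h.py <<'E'
import numpy as np,cv2
from rig import env
def cam(n):
    c=env.camera_info(n); R=cv2.Rodrigues(c["rvec"])[0]; return c["mtx"],R,np.array(c["tvec"]).ravel()
def ray(n,u,v):
    K,R,t=cam(n); d=R.T@np.linalg.solve(K,[u,v,1.]); return -R.T@t,d
def onz(n,u,v,z):
    o,d=ray(n,u,v); return o+d*(z-o[2])/d[2]
def proj(n,P):
    K,R,t=cam(n); c=env.camera_info(n)
    return cv2.projectPoints(np.float64(P).reshape(-1,1,3),c["rvec"],c["tvec"],K,None)[0].reshape(-1,2)
def cloud(n,d):
    K,R,t=cam(n); v,u=np.mgrid[:400,:640]
    p=np.stack([(u-K[0,2])/K[0,0]*d,(v-K[1,2])/K[1,1]*d,d],-1)
    return (p-t)@R
E
python3 - <<'E'
from h import *
for n in("top","scene"):
    print(n,-cam(n)[1].T@cam(n)[2], cam(n)[1][2])
im=np.load("pics/top0c.npy")
a=cv2.resize(im[140:260,165:325],None,fx=5,fy=5,interpolation=cv2.INTER_CUBIC);cv2.imwrite("pics/a.png",a)
b=cv2.resize(im[165:265,385:505],None,fx=6,fy=6,interpolation=cv2.INTER_CUBIC);cv2.imwrite("pics/b.png",b)
im=np.load("pics/scene0c.npy")
a=cv2.resize(im[165:285,315:435],None,fx=5,fy=5,interpolation=cv2.INTER_CUBIC);cv2.imwrite("pics/c.png",a)
b=cv2.resize(im[120:220,195:315],None,fx=6,fy=6,interpolation=cv2.INTER_CUBIC);cv2.imwrite("pics/d.png",b)
# depth checks
d=np.load("pics/top0.npy");c=cloud("top",d)
for u,v in [(185,182),(220,175),(290,195),(275,190),(428,193),(432,236),(412,200),(350,160),(320,330)]: print((u,v),c[v,u].round(4))
E
```

```text
top [ 0.46654428 -0.14056404  0.92902823] [ 0.10082481 -0.01410692 -0.99480418]
scene [1.11824318 0.13361937 0.88116389] [-0.54049668 -0.28645244 -0.79108049]
(185, 182) [0.5797 0.1033 0.1008]
(220, 175) [0.5942 0.0367 0.0999]
(290, 195) [ 0.5529 -0.1007  0.134 ]
(275, 190) [ 0.5619 -0.0729  0.1341]
(428, 193) [ 0.5577 -0.3534  0.1472]
(432, 236) [ 0.4798 -0.3657  0.1243]
(412, 200) [ 0.552  -0.3415  0.0718]
(350, 160) [ 0.6451 -0.2235  0.0027]
(320, 330) [ 0.2878 -0.1606  0.0221]
```

View pics/a.png

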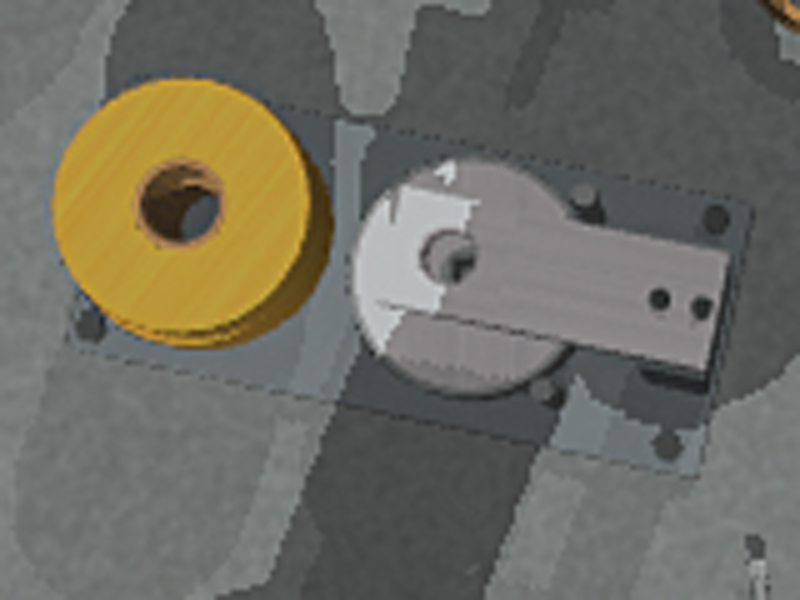

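View pics/b.png

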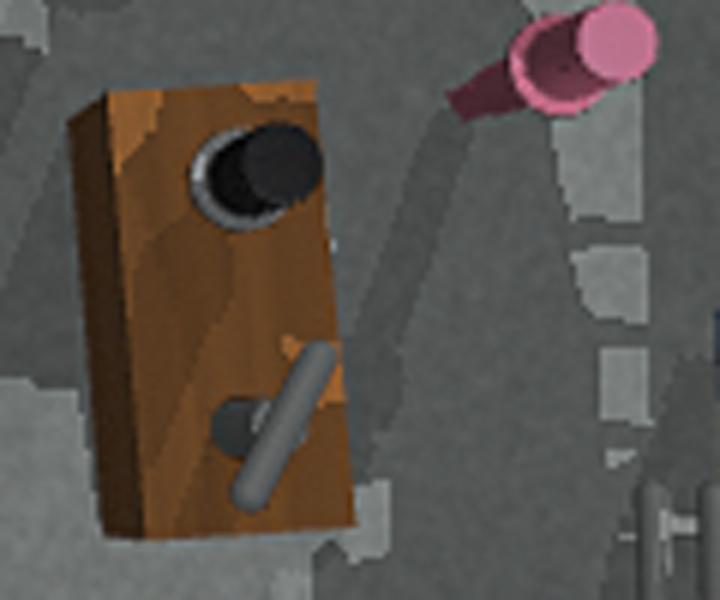

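View pics/c.png

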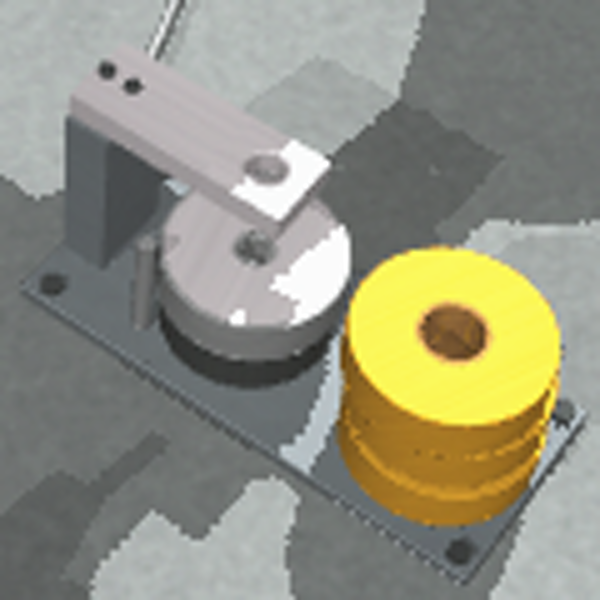

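View pics/d.png

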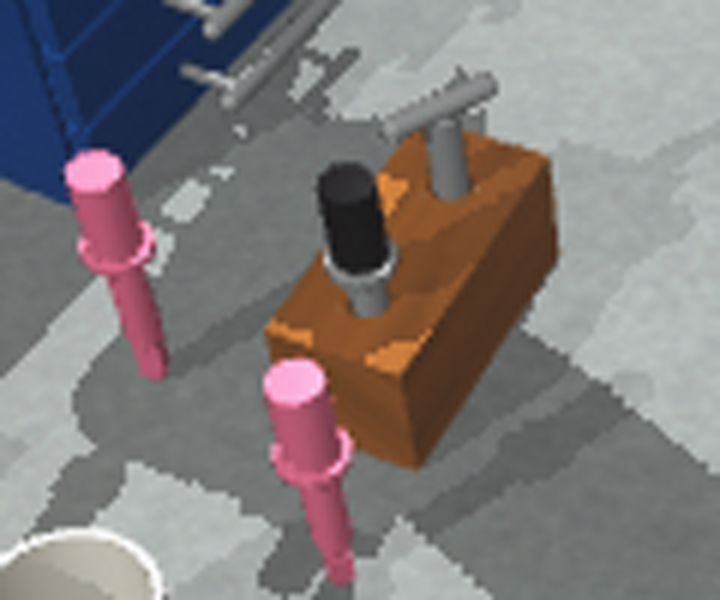

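Run:
```python
from h import *
A=lambda x,y:(165+(x+.5)/5-.5,140+(y+.5)/5-.5)
B=lambda x,y:(385+(x+.5)/6-.5,165+(y+.5)/6-.5)
C=lambda x,y:(315+(x+.5)/5-.5,165+(y+.5)/5-.5)
D=lambda x,y:(195+(x+.5)/6-.5,120+(y+.5)/6-.5)
p=lambda s,n,f,pt,z:print(s,onz(n,*f(*pt),z).round(4))
p("bore top","top",A,(449,256),.135);p("bore sc","scene",C,(266,169),.135)
for q in[(752,208),(698,478),(70,345)]:p("base","top",A,q,.01)
for q in[(22,287),(463,585),(590,412)]:p("base sc","scene",C,q,.01)
for q in[(728,252),(706,372)]:p("armpost end","top",A,q,.135)
for q in[(330,163),(280,220),(72,100)]:p("arm sc","scene",C,q,.135)
p("reelhole","top",A,(180,203),.1);p("reelhole","scene",C,(454,332),.1)
p("knob","top",B,(283,164),.146);p("knob","scene",D,(348,184),.146)
p("flange","top",B,(243,179),.1);p("flange","scene",D,(360,258),.1)
for q in[(106,94),(318,80),(356,524),(144,538)]:p("rack","top",B,q,.07)
for q in[(550,157),(403,376),(267,328)]:p("rack sc","scene",D,q,.07)
p("barend","top",B,(322,352),.12);p("barend","top",B,(250,498),.12)
# reel top from depth
for n in("top","scene"):
    d=np.load(f"pics/{n}0.npy");im=np.load(f"pics/{n}0c.npy");c=cloud(n,d)
    hsv=cv2.cvtColor(im,cv2.COLOR_BGR2HSV)
    m=(hsv[...,0]>15)&(hsv[...,0]<35)&(hsv[...,1]>120)&(abs(c[...,2]-.1)<.006)&(abs(c[...,1]-.07)<.1)&(abs(c[...,0]-.58)<.1)
    P=c[m];(x,y),r=cv2.minEnclosingCircle(np.float32(P[:,:2]));print("reel",n,x,y,r,P[:,2].mean(),len(P))
    # knob
    m=(im.max(-1)<60)&(c[...,2]>.138)&(abs(c[...,1]+.355)<.03)&(abs(c[...,0]-.557)<.03)
    P=c[m];(x,y),r=cv2.minEnclosingCircle(np.float32(P[:,:2]));print("knob",n,x,y,r,P[:,2].mean(),len(P))
```

```text
bore top [ 0.5599 -0.035   0.135 ]
bore sc [ 0.5622 -0.034   0.135 ]
base [ 0.5967 -0.1477  0.01  ]
base [ 0.481  -0.1258  0.01  ]
base [0.535  0.1413 0.01  ]
base sc [ 0.6008 -0.1459  0.01  ]
base sc [0.6561 0.1204 0.01  ]
base sc [0.5367 0.145  0.01  ]
armpost end [ 0.5625 -0.138   0.135 ]
armpost end [ 0.5179 -0.1303  0.135 ]
arm sc [ 0.5449 -0.0084  0.135 ]
arm sc [ 0.5867 -0.0164  0.135 ]
arm sc [ 0.5664 -0.135   0.135 ]
reelhole [0.5836 0.0737 0.1   ]
reelhole [0.5842 0.0742 0.1   ]
knob [ 0.5599 -0.3606  0.146 ]
knob [ 0.5621 -0.3587  0.146 ]
flange [ 0.5603 -0.3605  0.1   ]
flange [ 0.5634 -0.3592  0.1   ]
rack [ 0.592  -0.3228  0.07  ]
rack [ 0.5975 -0.3943  0.07  ]
rack [ 0.4494 -0.404   0.07  ]
rack [ 0.4443 -0.3337  0.07  ]
rack sc [ 0.4452 -0.3331  0.07  ]
rack sc [ 0.5931 -0.3218  0.07  ]
rack sc [ 0.5974 -0.3919  0.07  ]
barend [ 0.5038 -0.3791  0.12  ]
barend [ 0.4582 -0.3557  0.12  ]
reel top 0.5827836990356445 0.07363133132457733 0.05002182349562645 0.09938477880441944 1863
knob top 0.560445249080658 -0.36002644896507263 0.012953517027199268 0.14459205598580538 160
reel scene 0.5851144194602966 0.07351642102003098 0.05054616928100586 0.09906483946870394 1138
knob scene 0.563138484954834 -0.36010968685150146 0.012941461987793446 0.14403881953139405 67
```

```bash
cat >> h.py <<'E'
from scipy.spatial.transform import Rotation as Ro
def tool():
    s=env.sense();return s,np.array(s["eef_pos"]),Ro.from_quat(s["tool_rot"])
def delta(P,yaxis,flip=True):
    """shift in current tool axes to world P, and rotvec (tool) to tool x down, y along yaxis"""
    s,p,R=tool();x=np.array([0,0,-1.]);y=np.array([yaxis[0],yaxis[1],0.]);y/=np.linalg.norm(y)
    out=[]
    for sg in(1,-1):
        T=Ro.from_matrix(np.stack([x,sg*y,np.cross(x,sg*y)],1));out.append((R.inv()*T).as_rotvec())
    r=min(out,key=np.linalg.norm)
    return R.inv().apply(np.array(P)-p),r
def stand(v):
    c,s=np.cos(YAW),np.sin(YAW);return np.array([BORE[0]+c*v[0]-s*v[1],BORE[1]+s*v[0]+c*v[1],v[2]])
YAW=-.202;BORE=(.5612,-.0342)
E
python3 - <<'E'
from h import *
np.set_printoptions(suppress=True,precision=4)
s,p,R=tool();print(R.as_matrix())
sx=(np.cos(YAW),np.sin(YAW))
d,r=delta(stand((0,.185,.14)),sx);print("to pre-push",stand((0,.185,.14)),d,r,"alt yaw pi")
# reel in stand frame
v=np.array([.5839,.0738])-BORE;c,q=np.cos(YAW),np.sin(YAW);print("reel stand",c*v[0]+q*v[1],-q*v[0]+c*v[1])
for u,vv in[(405+.5,146),(482,172)]:print(onz("top",u,vv,.13))
E
```

```text
[[-0.0002  0.3464 -0.9381]
 [ 0.0013 -0.9381 -0.3464]
 [-1.     -0.0012 -0.0003]]
to pre-push [0.5983 0.147  0.14  ] [ 0.0915 -0.4803 -0.6121] [-1.015  -0.0009  0.001 ] alt yaw pi
reel stand 0.0005705081873936708 0.11035834594813441
[ 0.6485 -0.317   0.13  ]
[ 0.6005 -0.4607  0.13  ]
```

```bash
python3 -m crank '[[0,-0.0218,-0.0278,0,0,0,0.2],[0,-0.0218,-0.0278,0,0,0,0.2],[0,-0.0218,-0.0278,0,0,0,0.2],[0,-0.0218,-0.0278,0,0,0,0.2],[0,-0.0218,-0.0278,0,0,0,0.2],[0,-0.0218,-0.0278,0,0,0,0.2],[0,-0.0218,-0.0278,0,0,0,0.2],[0,-0.0218,-0.0278,0,0,0,0.2],[0,-0.0218,-0.0278,0,0,0,0.2],[0,-0.0218,-0.0278,0,0,0,0.2],[0,-0.0218,-0.0278,0,0,0,0.2]]' 80
python3 -m crank '[[0,-0.0218,-0.0278,0,0,0,0.2],[0,-0.0218,-0.0278,0,0,0,0.2],[0,-0.0218,-0.0278,0,0,0,0.2],[0,-0.0218,-0.0278,0,0,0,0.2],[0,-0.0218,-0.0278,0,0,0,0.2],[0,-0.0218,-0.0278,0,0,0,0.2],[0,-0.0218,-0.0278,0,0,0,0.2],[0,-0.0218,-0.0278,0,0,0,0.2],[0,-0.0218,-0.0278,0,0,0,0.2],[0,-0.0218,-0.0278,0,0,0,0.2],[0,-0.0218,-0.0278,0,0,0,0.2]]'
python3 -m crank '[[0.01,0,0,-0.145,0,0,0.2],[0.01,0,0,-0.145,0,0,0.2],[0.01,0,0,-0.145,0,0,0.2],[0.01,0,0,-0.145,0,0,0.2],[0.01,0,0,-0.145,0,0,0.2],[0.01,0,0,-0.145,0,0,0.2],[0.01,0,0,-0.145,0,0,0.2],[0,0,0,0,0,0,0.2]]'
python3 - <<'E'
from h import *
np.set_printoptions(suppress=True,precision=4)
s,p,R=tool();print(R.as_matrix(),s["joints"],s["width"])
print(*delta(stand((0,.185,.074)),(np.cos(YAW),np.sin(YAW))))
for n in("scene","top"):
    im,d=env.snapshot(n);cv2.imwrite(f"pics/{n}1.png",im)
E
```

```text
clock: 1.2
eef_pos: [0.3947, -0.1836, 0.2312]
tool_rot: [-0.696, -0.125, 0.696, -0.124]
wrist_force: [-0.2, -0.6, 0.0]
width: 0.597
clock: 2.3
eef_pos: [0.5985, 0.1473, 0.2309]
tool_rot: [-0.696, -0.125, 0.696, -0.124]
wrist_force: [0.6, -0.0, 0.8]
width: 0.598
clock: 3.1
eef_pos: [0.5973, 0.1458, 0.1596]
tool_rot: [-0.547, -0.448, 0.549, -0.447]
wrist_force: [0.1, 0.6, 0.8]
width: 0.603
[[-0.0036  0.9799 -0.1994]
 [-0.0002 -0.1994 -0.9799]
 [-1.     -0.0034  0.0009]] [ 0.0472  0.5508  1.2199 -0.      1.3744  0.2479] 0.6030262340465894
[ 0.0856  0.001  -0.0015] [0.0013 0.0009 0.0034]
```

View pics/scene1.png

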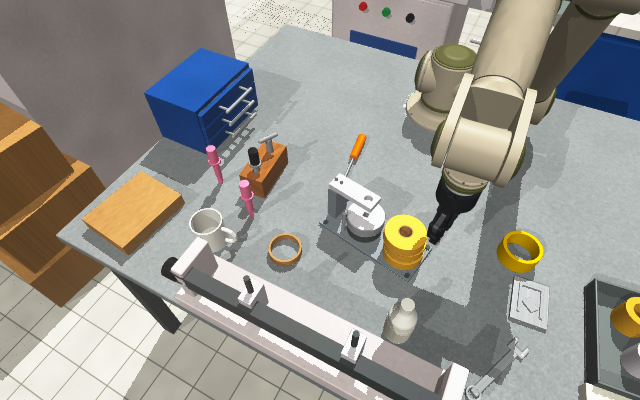

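The gripper is behind the stack at about (440,225), with the reels untouched. Next I lower it and check the tip height.

```bash
python3 -m crank '[[0.02,0,0,0,0,0,0.2],[0.02,0,0,0,0,0,0.2],[0.02,0,0,0,0,0,0.2],[0.02,0.001,-0.001,0,0,0.003,0.2],[0.004,0,0,0,0,0,0.2],[0,0,0,0,0,0,0.2]]'
python3 - <<'E'
from h import *
im,d=env.snapshot("scene");c=cloud("scene",d)
cv2.imwrite("pics/s2.png",cv2.resize(im[150:280,370:500],None,fx=5,fy=5,interpolation=cv2.INTER_CUBIC))
s,p,R=tool();print(p)
E
```

```text
clock: 3.8
eef_pos: [0.5994, 0.1467, 0.0775]
tool_rot: [0.549, 0.446, -0.548, 0.447]
wrist_force: [0.0, -0.2, -0.3]
width: 0.599
[0.59977338 0.14666077 0.07829827]
```

View pics/s2.png

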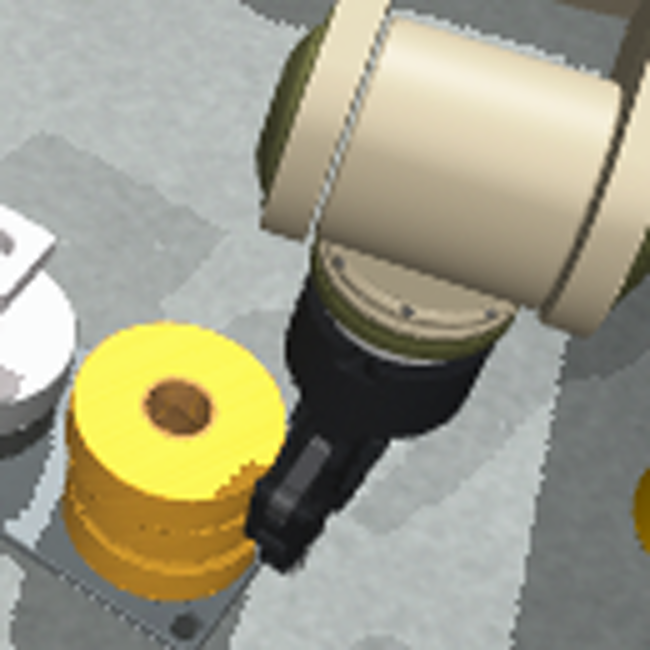

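Run:
```python
from h import *
# expected finger bottom corners on the near (stand +x) finger
for z in(.078,.084,.09):
    for x,y in((.026,.196),(.040,.196),(.04,.174),(.026,.174)):
        u=proj("scene",stand((x,y,z)))[0]; print(z,x,y,((u-[370,150]+.5)*5-.5).round(0))
s,p,R=tool();print(p,s["wrist_force"])
```

```text
0.078 0.026 0.196 [303. 569.]
0.078 0.04 0.196 [288. 591.]
0.078 0.04 0.174 [245. 564.]
0.078 0.026 0.174 [261. 542.]
0.084 0.026 0.196 [306. 563.]
0.084 0.04 0.196 [291. 585.]
0.084 0.04 0.174 [248. 557.]
0.084 0.026 0.174 [263. 536.]
0.09 0.026 0.196 [309. 557.]
0.09 0.04 0.196 [293. 578.]
0.09 0.04 0.174 [250. 551.]
0.09 0.026 0.174 [266. 529.]
[0.59977338 0.14666077 0.07829827] [-0.13921016  0.19331658  1.04507351]
```

```bash
python3 -m crank '[[0.006,0,0.004,0,0,0,0.2],[0,0,0.005,0,0,0,0.2],[0,0,0.005,0,0,0,0.2],[0,0,0.005,0,0,0,0.2],[0,0,0.005,0,0,0,0.2],[0,0,0.005,0,0,0,0.2],[0,0,0.005,0,0,0,0.2],[0,0,0.005,0,0,0,0.2]]'
python3 - <<'E'
from h import *
im,d=env.snapshot("scene");im2,d=env.snapshot("top")
cv2.imwrite("pics/s3.png",np.hstack([cv2.resize(im[150:280,330:460],None,fx=3,fy=3),cv2.resize(im2[120:250,165:295],None,fx=3,fy=3)]))
s,p,R=tool();print(p,s["wrist_force"],delta(stand((0,.0,.072)),(np.cos(YAW),np.sin(YAW))))
E
```

```text
clock: 4.65
eef_pos: [0.5916, 0.1082, 0.0716]
tool_rot: [0.549, 0.446, -0.547, 0.448]
wrist_force: [-0.1, 1.9, 0.7]
width: 0.6
[0.59141609 0.10772064 0.07137077] [0.57532466 0.01028998 0.6778255 ] (array([-0.00057682, -0.00104778,  0.14509805]), array([-0.00054262,  0.00038347, -0.00297101]))
```

View pics/s3.png

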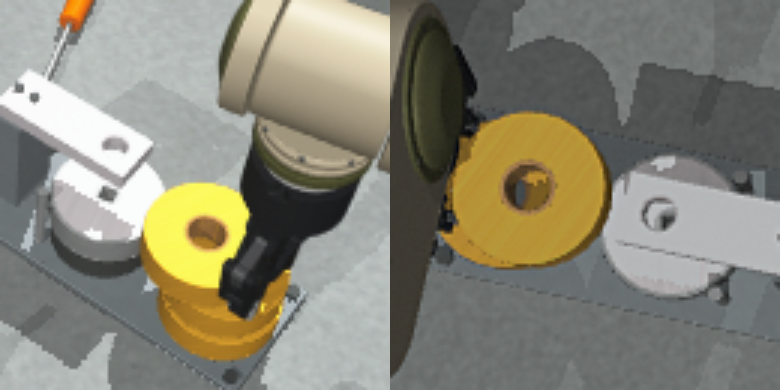

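The top reel alone is moving: the lower ones show beneath it at (215,300) in the left panel. I keep pushing.

```bash
python3 -m crank '[[0,-0.001,0.005,0,0,0,0.2],[0,0,0.005,0,0,0,0.2],[0,0,0.005,0,0,0,0.2],[0,0,0.005,0,0,0,0.2],[0,0,0.005,0,0,0,0.2],[0,0,0.005,0,0,0,0.2],[0,0,0.005,0,0,0,0.2],[0,0,0.005,0,0,0,0.2]]'
python3 - <<'E'
from h import *
im,d=env.snapshot("scene");im2,d=env.snapshot("top")
cv2.imwrite("pics/s4.png",np.hstack([cv2.resize(im[150:280,330:460],None,fx=3,fy=3),cv2.resize(im2[120:250,165:295],None,fx=3,fy=3)]))
s,p,R=tool();print(p,s["wrist_force"],delta(stand((0,.0,.072)),(np.cos(YAW),np.sin(YAW))))
E
```

```text
clock: 5.55
eef_pos: [0.5825, 0.0691, 0.0715]
tool_rot: [0.549, 0.446, -0.547, 0.448]
wrist_force: [0.2, 2.7, 1.1]
width: 0.598
[0.58228889 0.06862225 0.07123112] [-0.35648831  0.5438834   0.44325655] (array([-7.05818384e-04,  3.14844044e-05,  1.04963082e-01]), array([-0.00057655,  0.00060081, -0.00262451]))
```

View pics/s4.png

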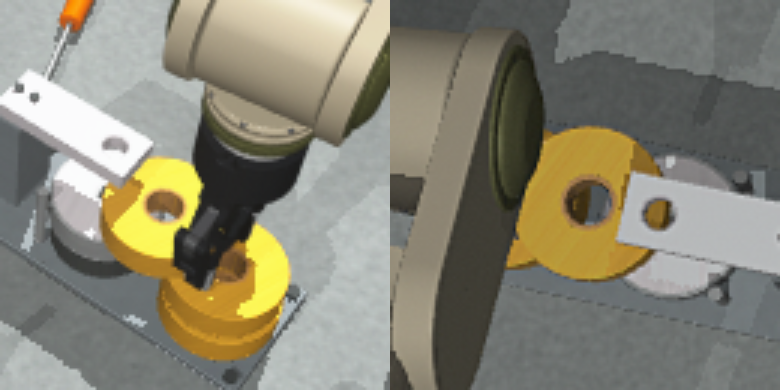

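The reel bridges the gap onto the hub with its hole at about (163,205) in the left panel. The lower two are in place.

```bash
python3 -m crank '[[0,0,0.005,0,0,0,0.2],[0,0,0.005,0,0,0,0.2],[0,0,0.005,0,0,0,0.2],[0,0,0.005,0,0,0,0.2],[0,0,0.005,0,0,0,0.2],[0,0,0.005,0,0,0,0.2],[0,0,0.005,0,0,0,0.2],[0,0,0.005,0,0,0,0.2],[0,0,0.003,0,0,0,0.2],[0,0,0,0,0,0,0.2]]'
python3 - <<'E'
from h import *
im,d=env.snapshot("scene");im2,d=env.snapshot("top")
cv2.imwrite("pics/s5.png",np.hstack([cv2.resize(im[150:280,330:460],None,fx=3,fy=3),cv2.resize(im2[120:250,165:295],None,fx=3,fy=3)]))
s,p,R=tool();print(p,s["wrist_force"],delta(stand((0,.0,.072)),(np.cos(YAW),np.sin(YAW))))
E
```

```text
clock: 6.65
eef_pos: [0.5738, 0.0268, 0.0714]
tool_rot: [0.549, 0.446, -0.547, 0.448]
wrist_force: [0.7, 0.7, -0.3]
width: 0.6
[0.57390062 0.02716267 0.0713976 ] [-0.07320937  0.66990483  0.07385328] (array([-0.00059178, -0.00012032,  0.06266324]), array([-0.00014443,  0.00017574, -0.0031405 ]))
```

View pics/s5.png

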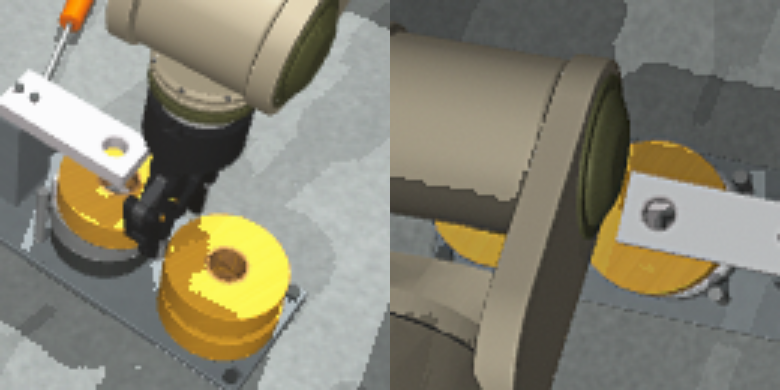

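```bash
python3 -m crank '[[0,0,0.002,0,0,0,0.2],[0,0,0.002,0,0,0,0.2],[0,0,0.001,0,0,0,0.2],[0,0,0.001,0,0,0,0.2]]'
python3 -m crank '[[0,0,0.001,0,0,0,0.2],[0,0,0.001,0,0,0,0.2]]'
```

```text
clock: 7.15
eef_pos: [0.5727, 0.0215, 0.0714]
tool_rot: [0.549, 0.446, -0.547, 0.448]
wrist_force: [0.6, 2.0, 0.1]
width: 0.603
clock: 7.35
eef_pos: [0.5723, 0.0195, 0.0714]
tool_rot: [0.549, 0.446, -0.547, 0.448]
wrist_force: [0.9, 2.0, 1.4]
width: 0.598
```

```bash
for i in 1 2; do python3 -m crank '[[0,0,0.001,0,0,0,0.2],[0,0,0.001,0,0,0,0.2]]'|grep -E "force|pos"; done
python3 - <<'E'
from h import *
im,d=env.snapshot("scene");im2,d=env.snapshot("top")
cv2.imwrite("pics/s6.png",np.hstack([cv2.resize(im[150:280,330:460],None,fx=3,fy=3),cv2.resize(im2[150:250,225:325],None,fx=4,fy=4)[:390]]))
s,p,R=tool();print(p,s["wrist_force"],delta(stand((0,.0,.072)),(np.cos(YAW),np.sin(YAW))))
E
```

```text
eef_pos: [0.5719, 0.0175, 0.0714]
wrist_force: [0.8, 4.9, 1.6]
eef_pos: [0.5714, 0.0171, 0.0714]
wrist_force: [2.2, 13.3, 2.1]
[0.5713344  0.01719513 0.0713994 ] [ 0.27283872 10.73446759  1.37788992] (array([-0.00074496,  0.00035394,  0.05238174]), array([ 0.00058779, -0.00277368, -0.00254346]))
```

View pics/s6.png

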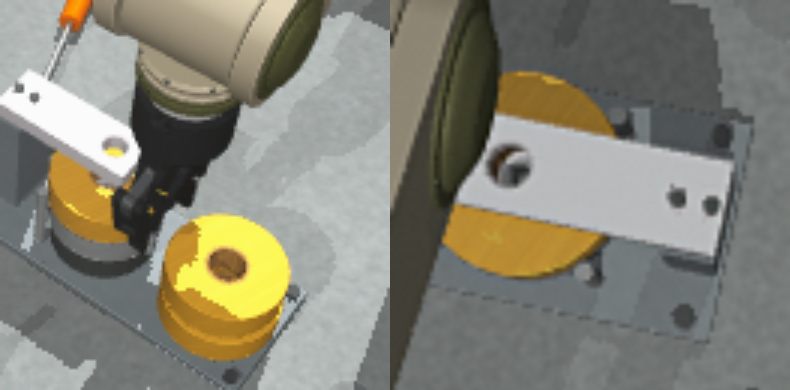

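Force rose to 13 N with the reel rim on both pins, at (622,120) and (590,270) in the right panel. I back off.

```bash
python3 -m crank '[[0,0,-0.005,0,0,0,0.2],[0,0,-0.015,0,0,0,0.2],[0,0,-0.025,0,0,0,0.2],[-0.02,0,-0.025,0,0,0,0.2],[-0.04,0,0,0,0,0,0.2],[-0.04,0,0,0,0,0,0.2],[-0.04,0,0,0,0,0,0.2],[-0.04,0,0,0,0,0,0.2]]'
python3 - <<'E'
from h import *
np.set_printoptions(suppress=True,precision=4)
im,d=env.snapshot("scene");im2,d2=env.snapshot("top")
cv2.imwrite("pics/s7.png",np.hstack([cv2.resize(im[150:280,330:460],None,fx=3,fy=3),cv2.resize(im2[150:250,225:325],None,fx=4,fy=4)[:390]]))
s,p,R=tool();print(p,s["joints"])
c=cloud("scene",d);hsv=cv2.cvtColor(im,cv2.COLOR_BGR2HSV)
Y=(hsv[...,0]>15)&(hsv[...,0]<35)&(hsv[...,1]>120)
for z in(.1,.07):
    m=Y&(abs(c[...,2]-z)<.006)&(abs(c[...,1]-.03)<.13)&(abs(c[...,0]-.57)<.1)
    P=c[m];(x,y),r=cv2.minEnclosingCircle(np.float32(P[:,:2]));v=np.array([x,y])-BORE;cc,q=np.cos(YAW),np.sin(YAW);print(z,x,y,r,len(P),"stand",cc*v[0]+q*v[1],-q*v[0]+cc*v[1],P[:,2].mean())
print("to spindle",delta((.5615,-.3600,.26),(0,1)),delta((.5615,-.36,.26),(1,0)))
E
```

```text
clock: 8.65
eef_pos: [0.5847, 0.085, 0.253]
tool_rot: [0.548, 0.446, -0.547, 0.448]
wrist_force: [0.3, 0.5, -0.4]
width: 0.601
[0.5866 0.0848 0.2571] [-0.0556  0.4354  1.134  -0.0009  1.5586  0.1462]
0.1 0.5630364418029785 -0.034589625895023346 0.04978221282362938 639 stand 0.001877272223876168 -1.3260138107593468e-05 0.09805259244907613
0.07 0.5857877731323242 0.026292655616998672 0.10133109241724014 1135 stand 0.011951251854602258 0.06419569728814627 0.069165615550381
to spindle (array([-0.0025,  0.0646,  0.4408]), array([ 1.369 , -0.0102, -0.0106])) (array([-0.0025,  0.0646,  0.4408]), array([-0.2017,  0.0003, -0.0136]))
```

View pics/s7.png

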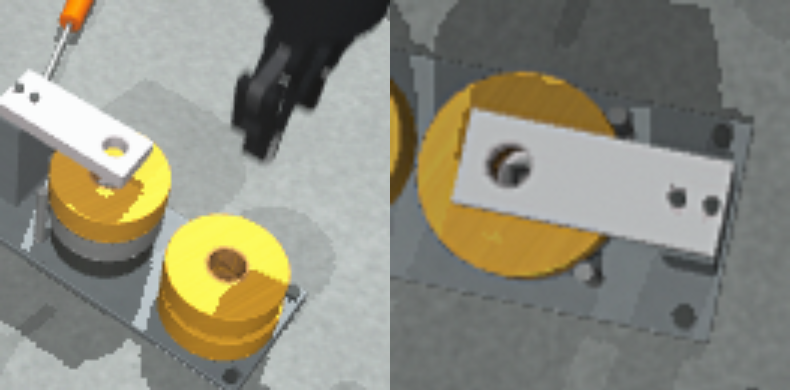

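The reel's hole is coaxial with the bore (0.8 mm apart in the scene view), and the two lower reels are standing in place. On to the spindle.

```bash
python3 -m crank '[[0,0.0054,0.0367,0,0,0,0.2],[0,0.0054,0.0367,0,0,0,0.2],[0,0.0054,0.0367,0,0,0,0.2],[0,0.0054,0.0367,0,0,0,0.2],[0,0.0054,0.0367,0,0,0,0.2],[0,0.0054,0.0367,0,0,0,0.2],[0,0.0054,0.0367,0,0,0,0.2],[0,0.0054,0.0367,0,0,0,0.2],[0,0.0054,0.0367,0,0,0,0.2],[0,0.0054,0.0367,0,0,0,0.2],[0,0.0054,0.0367,0,0,0,0.2],[0,0.0054,0.0367,0,0,0,0.2]]'
python3 -m crank '[[0.008,0,0,0.137,0,0,0.2],[0.008,0,0,0.137,0,0,0.2],[0.008,0,0,0.137,0,0,0.2],[0.008,0,0,0.137,0,0,0.2],[0.008,0,0,0.137,0,0,0.2],[0.008,0,0,0.137,0,0,0.2],[0.008,0,0,0.137,0,0,0.2],[0.008,0,0,0.137,0,0,0.2],[0.008,0,0,0.137,0,0,0.2],[0.008,0,0,0.137,0,0,0.2],[0,0,0,0,0,0,0.2]]'
python3 - <<'E'
from h import *
np.set_printoptions(suppress=True,precision=4)
im,d=env.snapshot("scene");im2,d2=env.snapshot("top")
cv2.imwrite("pics/s8.png",np.hstack([cv2.resize(im[100:230,195:325],None,fx=3,fy=3),cv2.resize(im2[150:280,365:495],None,fx=3,fy=3)]))
s,p,R=tool();print(p,s["joints"]);print(delta((.5615,-.3600,.105),(0,1)))
E
```

```text
clock: 9.95
eef_pos: [0.5601, -0.3612, 0.2507]
tool_rot: [0.548, 0.447, -0.547, 0.447]
wrist_force: [-0.4, 0.1, 0.4]
width: 0.606
clock: 11.05
eef_pos: [0.5602, -0.3594, 0.1696]
tool_rot: [0.707, -0.0, -0.707, -0.001]
wrist_force: [0.9, -0.2, -0.4]
width: 0.6
[ 0.5605 -0.3599  0.1712] [-0.7487  0.6284  1.0377  0.0014  1.4736  0.8194]
(array([ 0.0662,  0.    , -0.0008]), array([ 0.0026, -0.0023, -0.0003]))
```

View pics/s8.png

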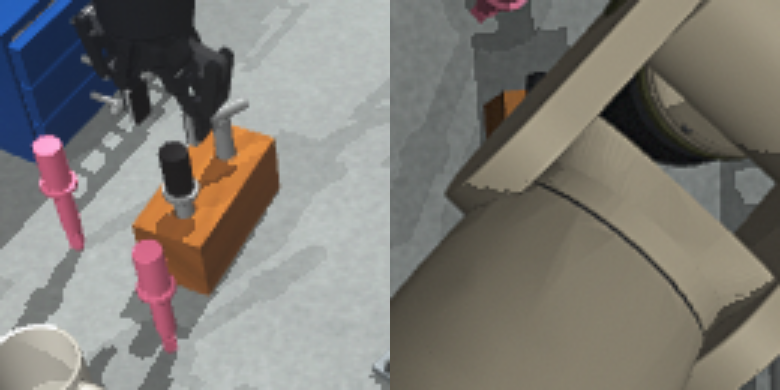

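The fingers, at (140,105) and (198,130) in the left panel, straddle the knob at (175,155). The arbor is clear. I descend and grip.

```bash
python3 -m crank '[[0.011,0,0,0,0,0,0.2],[0.011,0,0,0,0,0,0.2],[0.011,0,0,0,0,0,0.2]]'
python3 -m crank '[[0.011,0,0,0,0,0,0.2],[0.011,0,0,0,0,0,0.2],[0.011,0,0,0,0,0,0.2],[0,0,0,0,0,0,0.2]]'
python3 - <<'E'
from h import *
im,d=env.snapshot("scene")
cv2.imwrite("pics/s9.png",cv2.resize(im[100:230,195:325],None,fx=4,fy=4))
s,p,R=tool();print(p,s["wrist_force"])
E
```

```text
clock: 11.45
eef_pos: [0.5603, -0.3601, 0.1372]
tool_rot: [0.708, -0.0, -0.706, -0.0]
wrist_force: [0.2, -0.6, -0.5]
width: 0.6
clock: 11.85
eef_pos: [0.56, -0.3597, 0.1035]
tool_rot: [0.707, 0.0, -0.707, -0.001]
wrist_force: [0.2, -0.5, -0.7]
width: 0.597
[ 0.56030834 -0.36009489  0.10465131] [ 0.22888189 -0.06339228  0.17777734]
```

View pics/s9.png

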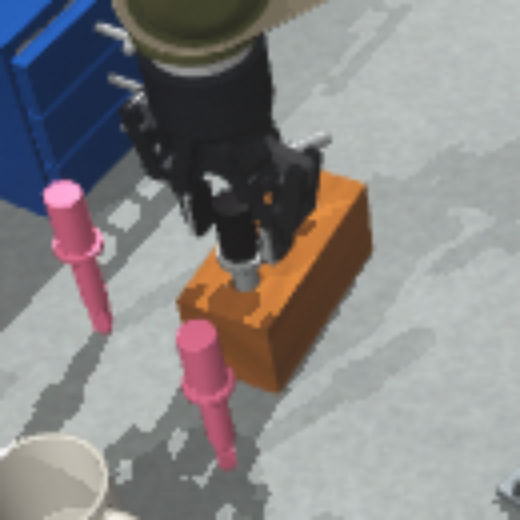

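The knob, at (235,235), sits between the fingers with the flange below the tips. I close.

```bash
python3 -m crank '[[0,0,-0.001,0,0,0,-0.4],[0,0,0,0,0,0,-0.7],[0,0,0,0,0,0,-1],[0,0,0,0,0,0,-1],[0,0,0,0,0,0,-1],[0,0,0,0,0,0,-1]]' 80
python3 -m crank '[[-0.005,0,0,0,0,0,-1],[-0.005,0,0,0,0,0,-1],[-0.015,0,0,0,0,0,-1],[-0.025,0,0,0,0,0,-1],[-0.03,0,0,0,0,0,-1],[-0.03,0,0,0,0,0,-1],[-0.03,0,0,0,0,0,-1],[-0.02,0,0,0,0,0,-1],[0,0,0,0,0,0,-1],[0,0,0,0,0,0,-1]]'
python3 - <<'E'
from h import *
np.set_printoptions(suppress=True,precision=4)
im,d=env.snapshot("scene");im2,d2=env.snapshot("top")
cv2.imwrite("pics/s10.png",np.hstack([cv2.resize(im[60:190,195:325],None,fx=3,fy=3),cv2.resize(im2[150:280,365:495],None,fx=3,fy=3)]))
cv2.imwrite("pics/s10full.png",im)
s,p,R=tool();print(p,s["joints"],s["wrist_force"],s["width"]);
E
```

```text
clock: 12.5
eef_pos: [0.5618, -0.3604, 0.1064]
tool_rot: [0.709, -0.001, -0.706, 0.0]
wrist_force: [0.5, 0.2, 5.3]
width: 0.283
clock: 13.5
eef_pos: [0.5608, -0.36, 0.2645]
tool_rot: [0.708, -0.0, -0.706, -0.001]
wrist_force: [0.3, 0.1, -2.9]
width: 0.285
[ 0.5607 -0.3599  0.2635] [-0.7485  0.5814  0.863   0.0015  1.6981  0.8237] [ 0.3542 -0.1689 -2.2058] 0.28430494700680614
```

View pics/s10.png

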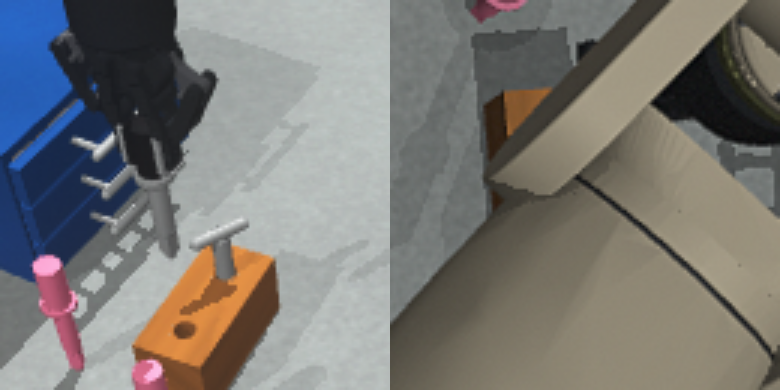

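The spindle is held and out of its hole, and the arbor still stands in its own. I measure the spindle's axis in the hand from depth.

```bash
cat >> h.py <<'E'
def shank(n="scene",save=None):
    im,d=env.snapshot(n);s,p,R=tool();c=cloud(n,d)
    if save:cv2.imwrite(save,im)
    # pixel edges of the shank at several heights: use points within 20mm of the tool axis, radius 9 in view direction
    o=-cam(n)[1].T@cam(n)[2]
    res=[]
    for z in np.arange(p[2]-.068,p[2]-.02,.006):
        m=(abs(c[...,2]-z)<.003)&(np.linalg.norm(c[...,:2]-p[:2],axis=-1)<.03)
        P=c[m]
        if len(P)<4: continue
        dv=p[:2]-o[:2];dv/=np.linalg.norm(dv);t=np.array([-dv[1],dv[0]])
        lat=(P[:,:2]-p[:2])@t;dep=(P[:,:2]-p[:2])@dv
        res.append((z-p[2],(lat.min()+lat.max())/2,np.ptp(lat),dep.min()+.009,len(P)))
    return p,np.array(res),dv,t
E
python3 - <<'E'
from h import *
np.set_printoptions(suppress=True,precision=4)
p,r,dv,t=shank();print(p);print(r);print(dv,t)
E
```

```text
[ 0.5607 -0.3599  0.2636]
[[-0.068  -0.0007  0.0155  0.0001 12.    ]
 [-0.062  -0.0015  0.0159  0.0002 13.    ]
 [-0.056   0.0005  0.0148  0.0004 11.    ]
 [-0.05   -0.001   0.0157 -0.0025 14.    ]
 [-0.044  -0.0007  0.0171 -0.0015 16.    ]
 [-0.038  -0.0002  0.0151 -0.0003 13.    ]
 [-0.032  -0.      0.0164 -0.0004 15.    ]
 [-0.026  -0.0007  0.0168 -0.0002 10.    ]
 [-0.02    0.0002  0.0139 -0.0011  8.    ]]
[-0.7488 -0.6628] [ 0.6628 -0.7488]
```

```bash
python3 -m crank '[[0,-0.015,-0.001,0,0,0,-1],[0,-0.03,0,0,0,0,-1],[0,-0.03,0,0,0,0,-1],[0,-0.03,0,0,0,0,-1],[0,-0.03,0,0,0,0,-1],[0,-0.03,0,0,0,0,-1],[0,-0.03,0,0,0,0,-1],[0,-0.03,0,0,0,0,-1],[0,-0.03,0,0,0,0,-1],[0,-0.03,0,0,0,0,-1],[0,-0.03,0,0,0,0,-1],[0,-0.011,0,0,0,0,-1]]'
python3 -m crank '[[0,0,0,0,0,0,-1],[0,0,0,0,0,0,-1]]'
python3 - <<'E'
from h import *
np.set_printoptions(suppress=True,precision=4)
p,r,dv,t=shank(save="pics/s11.png");print(p);print(r);print(dv,t)
im,d=env.snapshot("top");cv2.imwrite("pics/t11.png",im)
im=cv2.imread("pics/s11.png");cv2.imwrite("pics/s11z.png",np.hstack([cv2.resize(im[130:230,310:410],None,fx=4,fy=4,interpolation=cv2.INTER_CUBIC),cv2.resize(cv2.imread("pics/t11.png")[140:240,210:310],None,fx=4,fy=4,interpolation=cv2.INTER_CUBIC)]))
E
```

```text
clock: 14.85
eef_pos: [0.5617, -0.0309, 0.2651]
tool_rot: [0.708, 0.001, -0.706, 0.0]
wrist_force: [0.9, -0.4, -2.5]
width: 0.283
clock: 15.05
eef_pos: [0.5623, -0.0346, 0.2652]
tool_rot: [0.708, -0.001, -0.706, -0.0]
wrist_force: [-0.9, 0.1, -2.1]
width: 0.283
[ 0.5624 -0.035   0.2651]
[[-0.068   0.0005  0.0161  0.0002  7.    ]
 [-0.062  -0.0014  0.0154 -0.0001 16.    ]
 [-0.056  -0.0007  0.0153 -0.0008 13.    ]
 [-0.05   -0.0002  0.0155  0.0002 13.    ]
 [-0.044  -0.0004  0.0176 -0.0008 18.    ]
 [-0.038  -0.0012  0.0153  0.0009 14.    ]
 [-0.032  -0.0005  0.0159 -0.0007 16.    ]
 [-0.026  -0.0016  0.013   0.0011 10.    ]
 [-0.02   -0.0002  0.0109  0.0002  4.    ]]
[-0.9569 -0.2903] [ 0.2903 -0.9569]
```

View pics/s11z.png

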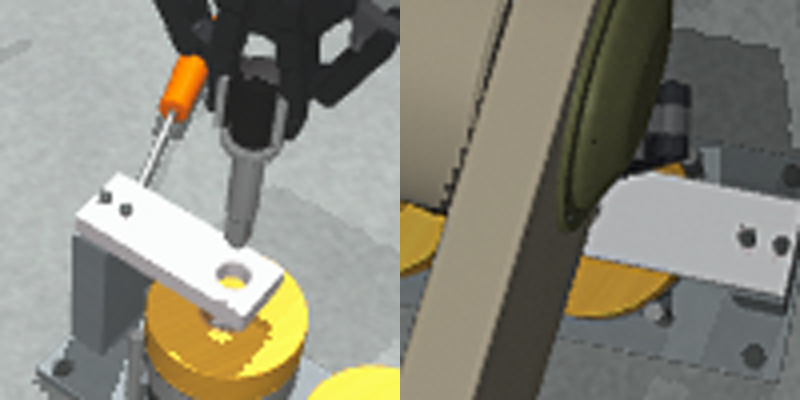

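In the scene view the shank axis agrees with the bore centre (234,275 in the left panel) within 1 mm. I lower.

```bash
python3 -m crank '[[0.01,0,0,0,0,0,-1],[0.01,0,0,0,0,0,-1],[0.008,0,0,0,0,0,-1],[0.004,0,0,0,0,0,-1],[0.004,0,0,0,0,0,-1],[0.004,0,0,0,0,0,-1],[0,0,0,0,0,0,-1]]'
python3 - <<'E'
from h import *
im,d=env.snapshot("scene");cv2.imwrite("pics/s12.png",cv2.resize(im[130:230,310:410],None,fx=5,fy=5,interpolation=cv2.INTER_CUBIC))
s,p,R=tool();print(p,s["wrist_force"],s["torque"])
E
```

```text
clock: 15.85
eef_pos: [0.5624, -0.0342, 0.2249]
tool_rot: [0.708, -0.001, -0.706, -0.0]
wrist_force: [0.2, -0.4, -1.6]
width: 0.284
[ 0.56255332 -0.03416738  0.22524322] [ 0.18249822  0.30188723 -1.53855698] [-0.0322175   0.03782718  0.01240977]
```

View pics/s12.png

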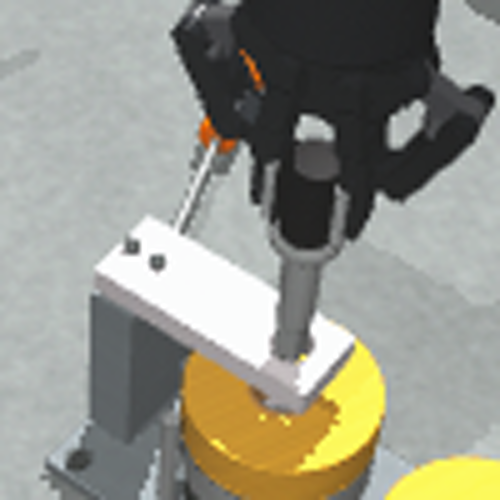

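The nose is inside the bore, around (293,355) in the picture. I continue under force watch.

```bash
python3 -m crank '[[0.005,0,0,0,0,0,-1],[0.005,0,0,0,0,0,-1],[0.005,0,0,0,0,0,-1],[0.003,0,0,0,0,0,-1],[0,0,0,0,0,0,-1]]'|grep -E "pos|force"
python3 -m crank '[[0.002,0,0,0,0,0,-1],[0.002,0,0,0,0,0,-1],[0.002,0,0,0,0,0,-1]]'|grep -E "pos|force"
python3 -m crank '[[0.002,0,0,0,0,0,-1],[0.002,0,0,0,0,0,-1]]'|grep -E "pos|force"
```

```text
eef_pos: [0.5624, -0.0342, 0.2067]
wrist_force: [0.8, -0.2, -3.1]
eef_pos: [0.5626, -0.0342, 0.2013]
wrist_force: [0.7, 0.0, -2.8]
eef_pos: [0.5626, -0.0342, 0.1971]
wrist_force: [-0.8, -0.1, -2.6]
```

```bash
python3 -m crank '[[0.004,0,0,0,0,0,-1],[0.004,0,0,0,0,0,-1],[0.004,0,0,0,0,0,-1],[0.004,0,0,0,0,0,-1]]'|grep -E "pos|force"
python3 -m crank '[[0.004,0,0,0,0,0,-1],[0.004,0,0,0,0,0,-1],[0.002,0,0,0,0,0,-1],[0.002,0,0,0,0,0,-1]]'|grep -E "pos|force"
python3 -m crank '[[0.002,0,0,0,0,0,-1],[0.001,0,0,0,0,0,-1]]'|grep -E "pos|force"
```

```text
eef_pos: [0.5626, -0.0342, 0.1809]
wrist_force: [-0.9, 0.5, -0.8]
eef_pos: [0.5626, -0.0342, 0.1691]
wrist_force: [-1.9, 1.0, -1.7]
eef_pos: [0.5626, -0.0342, 0.1662]
wrist_force: [-1.7, 0.6, -1.4]
```

```bash
python3 -m crank '[[0.001,0,0.0004,0,0,0,-1],[0.001,0,0,0,0,0,-1]]'|grep -E "pos|force"
python3 -m crank '[[0.001,0,0,0,0,0,-1],[0.001,0,0,0,0,0,-1]]'|grep -E "pos|force"
```

```text
eef_pos: [0.5625, -0.0343, 0.1644]
wrist_force: [-1.5, -0.1, -0.8]
eef_pos: [0.5625, -0.0343, 0.1626]
wrist_force: [-1.5, -0.1, -1.7]
```

```bash
python3 -m crank '[[0.001,0,0.0003,0,0,0,-1],[0.001,0,0,0,0,0,-1]]'|grep -E "pos|force"
python3 -m crank '[[0.001,0,0,0,0,0,-1],[0.001,0,0,0,0,0,-1]]'|grep -E "pos|force"
```

```text
eef_pos: [0.5621, -0.0342, 0.1602]
wrist_force: [-1.1, 1.0, -0.8]
eef_pos: [0.562, -0.0341, 0.1582]
wrist_force: [-0.7, 0.3, -1.3]
```

```bash
python3 -m crank '[[0.001,0,0,0,0,0,-1],[0.001,0,0,0,0,0,-1],[0.001,0,0,0,0,0,-1]]'|grep -E "pos|force"
python3 - <<'E'
from h import *
im,d=env.snapshot("scene");cv2.imwrite("pics/s13.png",cv2.resize(im[130:230,310:410],None,fx=5,fy=5,interpolation=cv2.INTER_CUBIC))
E
```

```text
eef_pos: [0.5621, -0.0342, 0.1552]
wrist_force: [0.3, 2.2, -1.9]
```

View pics/s13.png

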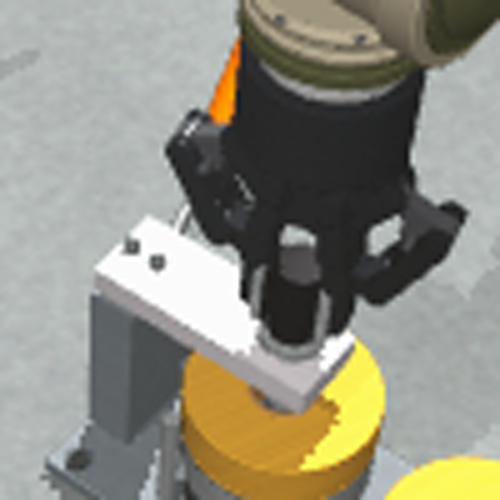

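The flange, at (290,345), is already closer to the arm than the 16 mm of an unaligned foot, so the square seems to have dropped in. I continue slowly.

```bash
python3 -m crank '[[0.001,0,0,0,0,0,-1],[0.001,0,0,0,0,0,-1],[0.001,0,0,0,0,0,-1]]'|grep -E "pos|force"
python3 -m crank '[[0.001,0,0,0,0,0,-1],[0.001,0,0,0,0,0,-1],[0.001,0,0,0,0,0,-1]]'|grep -E "pos|force"
```

```text
eef_pos: [0.5621, -0.0342, 0.1523]
wrist_force: [-0.5, 1.0, -1.2]
eef_pos: [0.5621, -0.0342, 0.1493]
wrist_force: [-1.3, 2.1, -0.0]
```

```bash
for i in 1 2 3; do python3 -m crank '[[0.001,0,0,0,0,0,-1]]'|grep -E "pos|force"; done
```

```text
eef_pos: [0.5621, -0.0342, 0.1483]
wrist_force: [-1.4, 2.5, -0.7]
eef_pos: [0.5621, -0.0342, 0.1475]
wrist_force: [-5.3, 2.6, 9.3]
eef_pos: [0.5621, -0.0342, 0.1474]
wrist_force: [-7.2, 3.2, 15.5]
```

Run:
```python
from h import *
im,d=env.snapshot("scene");cv2.imwrite("pics/s14.png",cv2.resize(im[140:220,330:410],None,fx=7,fy=7,interpolation=cv2.INTER_CUBIC))
c=cloud("scene",d);s,p,R=tool();print(p,s["wrist_force"])
for z in (.133,.141,.187,): print(z,proj("scene",[.5621,-.0342,z]),((proj("scene",[.5621,-.0342,z])-[330,140]+.5)*7-.5))
m=(np.linalg.norm(c[...,:2]-np.array([.5621,-.0342]),axis=-1)<.012)
print(np.sort(c[m][:,2])[::10].round(3))
```

```text
[ 0.5621185  -0.03418936  0.14745612] [-4.33374013  4.07589798  8.83451376]
0.133 [[367.6615063  198.86046169]] [[266.63054413 415.02323183]]
0.141 [[367.96072069 196.80554271]] [[268.72504483 400.63879894]]
0.187 [[369.76306545 184.42755341]] [[281.34145816 313.99287389]]
[0.088 0.139 0.154 0.166 0.173 0.181 0.185 0.185 0.186 0.187 0.187 0.189
 0.226 0.234 0.244 0.444 0.445 0.445 0.446 0.446 0.446 0.446 0.447 0.447]
```

View pics/s14.png

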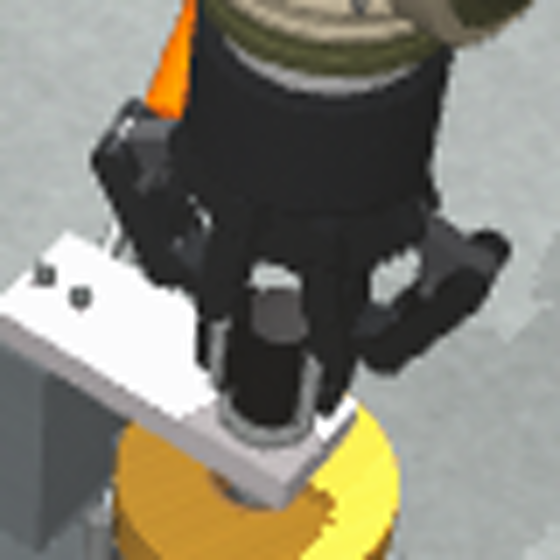

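The flange sits flush on the arm at (268,425), and depth puts the knob top at 0.187 m, which is 47 + 140 mm, so the spindle is home. I release and withdraw.

```bash
python3 -m crank '[[0,0,0,0,0,0,0.2],[0,0,0,0,0,0,0.2],[0,0,0,0,0,0,0.2],[0,0,0,0,0,0,0.2],[0,0,0,0,0,0,0.2]]'
python3 -m crank '[[-0.005,0,0,0,0,0,0.2],[-0.015,0,0,0,0,0,0.2],[-0.03,0,0,0,0,0,0.2],[-0.03,0,0,0,0,0,0.2],[-0.03,0,0,0,0,0,0.2],[-0.02,0,0.02,0,0,0,0.2],[0,0,0.03,0,0,0,0.2],[0,0,0.03,0,0,0,0.2],[0,0,0.03,0,0,0,0.2],[0,0,0.03,0,0,0,0.2],[0,0,0,0,0,0,0.2],[0,0,0,0,0,0,0.2]]'
python3 - <<'E'
from h import *
im,d=env.snapshot("scene");im2,d2=env.snapshot("top")
cv2.imwrite("pics/s15.png",np.hstack([cv2.resize(im[150:280,320:450],None,fx=3,fy=3),cv2.resize(im2[150:250,205:305],None,fx=4,fy=4)[:390]]));cv2.imwrite("pics/s15f.png",im)
s,p,R=tool();print(p,s["wrist_force"],s["width"])
for n,I,D in(("scene",im,d),("top",im2,d2)):
    c=cloud(n,D);dd=np.linalg.norm(c[...,:2]-np.array([.5616,-.0342]),axis=-1)
    m=(dd<.02)&(c[...,2]>.178)&(c[...,2]<.2);P=c[m];print(n,"knob",len(P),P.size and (P[:,2].mean(),cv2.minEnclosingCircle(np.float32(P[:,:2]))))
    Y=cv2.cvtColor(I,cv2.COLOR_BGR2HSV);Y=(Y[...,0]>15)&(Y[...,0]<35)&(Y[...,1]>120)
    m=Y&(abs(c[...,2]-.099)<.006)&(dd<.08);P=c[m];print("reel",len(P),P[:,2].mean(),P[:,2].std(),cv2.minEnclosingCircle(np.float32(P[:,:2])))
    d3=np.linalg.norm(c[...,:2]-np.array([.5839,.0738]),axis=-1)
    m=Y&(abs(c[...,2]-.07)<.006)&(d3<.07)&(dd>.06);P=c[m];print("mid",len(P),P[:,2].mean(),cv2.minEnclosingCircle(np.float32(P[:,:2])))
E
```

```text
clock: 20.5
eef_pos: [0.5622, -0.0344, 0.1463]
tool_rot: [0.708, -0.001, -0.706, -0.0]
wrist_force: [-0.4, -0.6, -1.4]
width: 0.599
clock: 21.7
eef_pos: [0.4218, -0.0341, 0.2766]
tool_rot: [0.709, -0.001, -0.705, -0.0]
wrist_force: [0.6, 0.5, 0.5]
width: 0.602
[ 0.42245219 -0.03416725  0.2761024 ] [ 1.34243874 -0.00633194 -0.75782388] 0.5960300399445659
scene knob 101 (np.float64(0.18478073277224458), ((0.5623928308486938, -0.03357081860303879), 0.013403449207544327))
reel 645 0.09790643017367462 0.0015414309165679163 ((0.5629574656486511, -0.03404225409030914), 0.05041906610131264)
mid 1078 0.068911851337046 ((0.5825816988945007, 0.07836084067821503), 0.051115721464157104)
top knob 180 (np.float64(0.1860888524020476), ((0.5608962178230286, -0.03551275283098221), 0.013230018317699432))
reel 1071 0.09829711777136296 0.0014135836317283406 ((0.5601405501365662, -0.03506334871053696), 0.04981711506843567)
mid 1739 0.06930441817171246 ((0.5807485580444336, 0.07798631489276886), 0.0498773418366909)
```

View pics/s15.png

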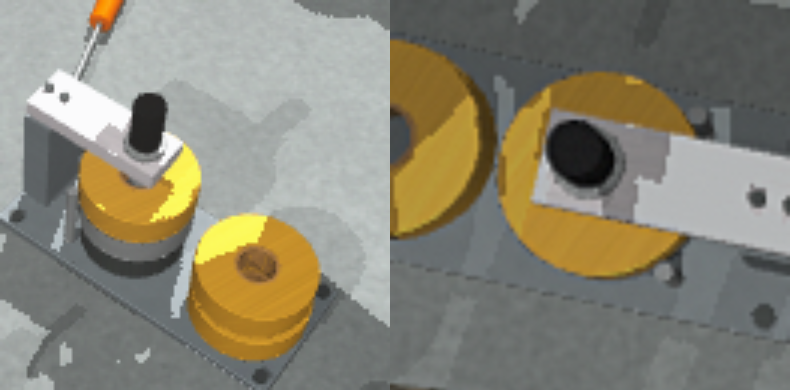

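View pics/s15f.png

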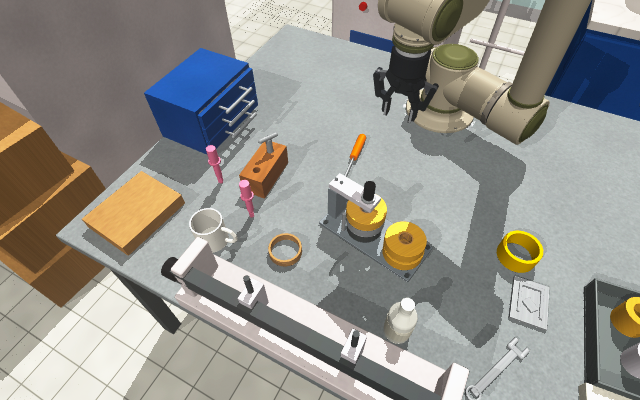

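The spindle stands home, with its knob at (369,190) and the flange on the arm. The reel is flat on the plate, the lower reels are in place, the arbor stands in the rack, and the gripper is clear.

Run:
```python
from rig import env
print(env.job_done(), env.sense()["clock"])
```

```text
the job is handed in; nothing more can be done
the job is handed in; nothing more can be done
```

The job is done and handed in. The last reading before hand-in was at about 22 s of the 64 s limit, and the rig gives no verdict.

**What I did:**
- I slid the top reel onto the plate by pushing its rim with the half-open fingers. I stopped when it met the stop pins at about 13 N.
- I gripped the spindle by its black knob and lowered it through the arm's bore and the reel. The square foot happened to line up, so no turning was needed. The flange met the arm at about 15 N, and I let go and backed away.

**Last checks:**

| Item | Result |
|---|---|
| Knob top | 0.185–0.187 m, against 0.187 expected when home |
| Knob axis to bore centre | within about 1.5 mm in each view |
| Reel to bore centre | within about 1 mm in each view, lying flat with its top at about 0.098 m |
| Two lower reels | still standing in the stack |
| Arbor | upright in its hole |
| Gripper | clear of everything |

**Disagreements:**
- The two cameras differ by about 2 mm in x, so I compared positions within one view.
- The middle reel now reads about 4 mm from where the top reel started. I never measured its own start position. The offset is opposite to the push, so it was probably already there, and it is well under the 15 mm limit.
- The bottom reel I only checked by eye.

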